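# Flick the week wheel on to Saturday

### The arm

A 7-joint arm with a two-finger parallel gripper is mounted at the origin on the work surface. World frame = base frame: x ahead of the robot, y to its left, z up, the work surface at z = 0. Lengths are in m, angles in rad, forces in N, time in s.
With the tool pointing down it reaches from about 0.425 to 0.875 m from the base axis. Payload 4.7 kg.
Tool frame: the origin (TCP) lies at the very end of the fingers, on their centre line; the grasp point (between the pads) lies 19 mm behind it; z points along the fingers, y is the line along which they close (so a half turn about z gives the same grasp; the last joint's range is limited). The gripper opens to 87 mm and grips with 3 to 60 N. Pads are 19 mm wide; open, the fingers measure 117 mm over their backs; the gripper's body (75 mm by 190 mm) begins 51 mm behind the grasp point.
Start: joints at [1.288, 0.321, -0.07, 1.45, 0.023, 1.371, -0.057], TCP at [0.19, -0.622, 0.223] pointing down, gripper open.
Joint ranges: [-2.86, 2.86], [-0.3, 2.09], [-1.38, 1.24], [0.06, 2.45], [-1.56, 4.7], [0.09, 2.05], [-2.69, 2.69]. Speed limits (rad/s): [2.57, 2.57, 3.14, 3.14, 3.14, 3.14, 3.14].

### API

Orientations are given as a rotation vector (axis times angle).
In Python, from bench import ctrl, imaging, ticket gives the robot as it stands.
- The arm moves only by the tool jog_arm, never from a script. Its argument "rows" is text: rows parted by semicolons, each of 7 numbers parted by spaces: the shift along the tool's x, y, z in cm, then the turn, a rotation vector about the tool's x, y, z in rad, then the closure, from -1 (fully open) to 1 (shut), so that 0 is half open. A call has 1 to 5 rows; each row shifts and turns the commanded pose from where the row before left it, along the tool's axes as they then stand; what a row does not reach is not made up. A row lasts 1/8 s, in which the tool goes at most 62.5 mm and 10.7 degrees, less where a joint would pass 70% of its speed; a pose out of reach is approached as far as the arm can. A call with a gripper value outside its range is refused whole. The fingers move at their own pace and stop on an object; "force" is the grip in N (left out, the last holds). Time passes only in rows, so rows that do not move let the fingers close. It gives the time, the measured TCP pose, the force, the opening and the grip force at its end, in the units of the state.
- ctrl.get_state(): the state, without advancing time (a new reading comes with each control period).
- imaging.get_image(name): name is "scene" or "top" or "wrist"; returns a dict with "img" (384x512x3 uint8, blue, green, red), "vertical_fov" (degrees; the focal length in pixels is half the picture's height over the tangent of half this angle, whatever the lens; pixels are square), "cx", "cy" (the principal point, pixels), "origin" and "orientation" of the camera in the world. Camera axes: x right, y down, z forward; pixel columns grow to the right and rows downward; lengths in m; the calibration is good to about 2 mm. A picture is of the moment at which its call begins. There is no depth.
- ticket.close_job(): hands the job in; it is judged then, once.
The state is a dict: "time": time; "joint_positions": joint angles; "qd": joint speeds; "joint_torque": joint torques, N m; "position": TCP position; "tool_rot": TCP orientation; "ft_force": force on the tool from outside, world axes, zero at the start; "torque": the same for the moment, N m; "grip_width": opening from 0.0 (shut) to 1.0 (fully open); "grip_force": force on a finger pad.
Only numpy, scipy, OpenCV 4.12 (cv2) and the standard library are available. Lean on these libraries where they do the work, as an engineer would, in place of code of your own. Each camera call takes 0.05 s, during which the arm holds its last target. There are 200 camera calls.

### The job

It is Saturday: flick the tabbed edge of the wooden week calendar's wheel with a fingertip, anticlockwise as seen from above, one click at a time and letting the wheel settle after each click, until the red field rests in the window, and do not go past it. Do not grasp, lift or push the calendar out of its place, leave the other things on the table alone, and draw the hand clear when done.

Things in the scene. Friction and masses are not known exactly. Their poses are not given: they have to be found in the camera images.
- calendar: Loose wooden week calendar, 1.6 kg; base plate 190 (x) x 196 (y) x 14 mm high; origin at the centre of its underside, z up. Its rear half (own x from +10 to +95 mm) is a housing 54 mm high with a brass-framed window in the roof; in the front half (-x, facing the robot, turned at most 0.35 rad) the wheel lies open above the base plate.
- wheel_axis (a point): Point on the day wheel's vertical axis, over the calendar's centre, 40 mm above its underside (top of the wooden disc). Disc: radius 46 mm, heights 30 to 40 mm. Seven radial tabs 51.43 degrees apart stick out to radius 80 mm, each 8 mm wide along the rim, heights 24 to 44 mm.
- window (a point): Centre of the 24 x 28 mm window in the housing roof, 34 mm from the wheel axis towards the calendar's +x, 54 mm above its underside. The coloured field of the wheel below it is the day shown; with a field in the window one tab points straight at +x.
- day_wheel (a joint): Wheel angle, rad, growing anticlockwise from above (front edge moves to the calendar's -y). Clicks at steps of 2 pi/7 = 0.8976: 0 white, 1 yellow, 2 green, 3 blue, 4 grey, 5 red (4.488), 6 black. Starts in click 1, 2 or 3, rarely poised midway (a tab at the front). A spring pulls it into the nearest click: past half a step it snaps on, else falls back; 2 N at a tab. Stops 0.3 beyond 0 and 6.
- display_box: loose dark wooden display box, empty, 90 (x) x 150 (y) x 160 mm high, 0.7 kg, closed glass door on its front (-x); origin at the centre of its underside. To be left alone.
- glass_door (a joint): opening angle of the display box's glass door in rad, 0 closed. To be left closed.
- figurine: loose white glazed ceramic figurine, 54 mm wide, 98 mm tall, 0.18 kg; origin at the centre of its underside. To be left alone.
- lidded_box: loose blue plastic box with white lid, 106 x 136 x 67 mm high, 0.4 kg; origin at the centre of its underside. To be left alone.
- pen: loose aluminium pen lying on the table along its own x, 135 mm long, 10 mm thick; origin under its middle. To be left alone.
- front_gap (a point): Fixed point of the calendar at its front: 70 mm from the wheel axis towards the calendar's -x, 34 mm above its underside. With the wheel resting in a click it is the middle of a gap between two tabs, which stand 25.7 degrees to each side; a fingertip can reach into the gap to 28 mm height, 14 mm above the base plate.

How it is judged:
On the way, in this order (a step that is already met when the one before it is completed fails the run):
1. the wheel comes to rest in the click just before red (grey field in the window) (value of joint day_wheel between 3.44 and 3.74 rad and velocity of joint day_wheel between -0.3 and 0.3 rad/s), for 0.2 s.
2. the wheel rests in the next click, red field in the window (value of joint day_wheel between 4.338 and 4.638 rad and velocity of joint day_wheel between -0.3 and 0.3 rad/s), for 0.2 s.
At the end, for the whole second after the job is handed in: The wheel rests in the red click (5 steps, within 0.15 rad); the calendar stands flat within 30 mm of where it began; the display box (door closed), figurine, lidded box and pen are within 30 mm of where they began, the figurine upright (value of joint day_wheel between 4.338 and 4.638 rad and velocity of joint day_wheel between -0.1 and 0.1 rad/s and distance of each of calendar, display_box, figurine, lidded_box, pen from where it was at the start of the episode below 0.03 m and angle between calendar's own z axis and vertical below 0.05 rad and linear speed of calendar below 0.02 m/s and value of joint glass_door below 0.2 rad and angle between figurine's own z axis and vertical below 0.1 rad); the robot touches nothing.
It fails at once if the wheel is turned past the red field (value of joint day_wheel above 4.97 rad).
It fails at once if the wheel is turned backwards to the white field (value of joint day_wheel below 0.3 rad).
It fails at once if the calendar is lifted or tipped (height (world z) of calendar above 0.01 m or angle between calendar's own z axis and vertical above 0.12 rad).
It fails at once if the calendar is pushed out of its place (distance of calendar from where it was at the start of the episode above 0.03 m).
It fails at once if a bystander is moved, lifted or opened (distance of any of display_box, figurine, lidded_box, pen from where it was at the start of the episode above 0.03 m or value of joint glass_door above 0.2 rad or angle between figurine's own z axis and vertical above 0.3 rad).
It also fails if it takes over 67 s, if anything falls off the work surface, if the arm or the gripper's body presses on something with over 40 N, if the wrist force passes 120 N, or if a joint passes its speed limit or range.

## Working session

There is one attempt and no reset: what is moved stays moved. The work goes in short steps, Python scripts to look and compute and a tool call to move; the robot and the scene stay as the last step left them, time stands still between calls to the robot, and variables do not carry over. Pictures are saved under pics/ and viewed, at most 10 in all, crops included, and the job is handed in when it is done.

Besides the shell and the picture viewer there is one more tool, called after "Emit:" by a JSON object that holds its "fn" and its "kwargs", one argument or row to a line. jog_arm: Moves the arm, as the interface text tells. Its arguments: {"type":"object","properties":{"rows":{"type":"string"},"force":{"type":"number"}},"required":["rows"]}

```bash
mkdir -p pics; cat > h.py <<'E'
import numpy as np, cv2
from scipy.spatial.transform import Rotation as R
from bench import ctrl, imaging, ticket
def get(n,f=None):
    d=imaging.get_image(n)
    if f: cv2.imwrite('pics/'+f,d['img'])
    return d
def cam(d):
    h=d['img'].shape[0]; f=h/2/np.tan(np.radians(d['vertical_fov'])/2)
    o=np.array(d['orientation'],float)
    M=R.from_rotvec(o).as_matrix() if o.size==3 else (o.reshape(3,3) if o.size==9 else R.from_quat(o).as_matrix())
    return f,M,np.array(d['origin'])
def ray(d,u,v,z):
    f,M,o=cam(d); r=M@np.array([(u-d['cx'])/f,(v-d['cy'])/f,1]); return o+r*(z-o[2])/r[2]
def proj(d,p):
    f,M,o=cam(d); c=M.T@(np.array(p)-o); return c[0]/c[2]*f+d['cx'],c[1]/c[2]*f+d['cy']
E
python3 - <<'E'
from h import *
s=ctrl.get_state();print({k:np.round(v,3) for k,v in s.items()})
a=get('top','top1.png');b=get('scene','sc1.png')
for d in(a,b):print({k:v for k,v in d.items() if k!='img'})
E
```

```text
{'time': np.float64(0.0), 'joint_positions': array([ 1.288,  0.322, -0.07 ,  1.452,  0.023,  1.371, -0.057]), 'qd': array([-0.   ,  0.   ,  0.001,  0.   , -0.   , -0.001,  0.001]), 'joint_torque': array([-0.0000e+00, -4.9128e+01, -4.0400e-01, -3.1253e+01, -6.4000e-02,
        4.4000e-02,  0.0000e+00]), 'position': array([ 0.19 , -0.621,  0.221]), 'tool_rot': array([-3.105e+00, -4.640e-01,  1.000e-03]), 'ft_force': array([-0.158, -0.051, -0.084]), 'torque': array([-0.002,  0.018, -0.033]), 'grip_force': np.float64(0.0), 'grip_width': np.float64(1.002)}
{'vertical_fov': 56.87094962117307, 'cx': 253.7005047452414, 'cy': 190.64353839858285, 'origin': array([0.40124984, 0.02230174, 0.8956211 ]), 'orientation': array([-2.18148599,  2.00631781, -0.22081165])}
{'vertical_fov': 50.19114430152414, 'cx': 256.02779376694946, 'cy': 196.38637071354628, 'origin': array([ 1.18468756, -0.47576285,  1.00419323]), 'orientation': array([-2.26475225, -1.01191794,  0.37422595])}
```

View pics/top1.png

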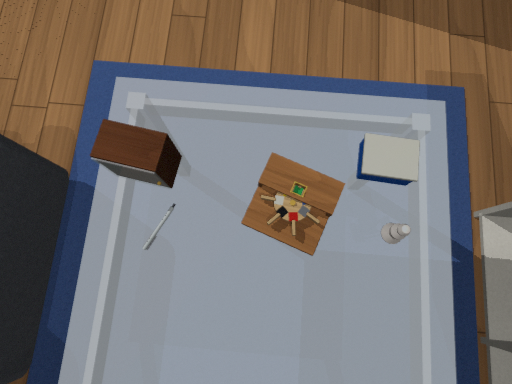

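View pics/sc1.png

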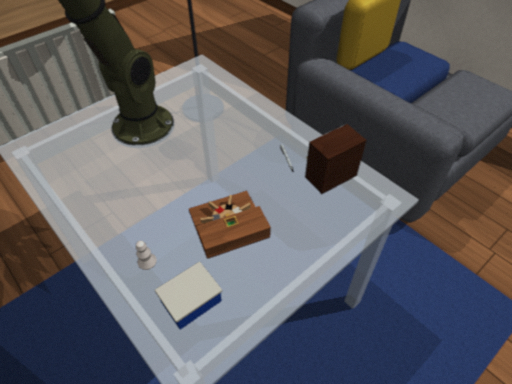

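The top view shows the calendar near (295,203) with green (click 2) in the window at (299,189), so three clicks are needed. Next I'll enlarge the calendar to get its pose.

```bash
python3 - <<'E'
from h import *
d=get('top');c=d['img'][145:265,225:365]
cv2.imwrite('pics/crop1.png',cv2.resize(c,None,fx=5,fy=5,interpolation=cv2.INTER_CUBIC))
h=cv2.cvtColor(d['img'],cv2.COLOR_BGR2HSV)
m=((h[...,0]<25)&(h[...,1]>90)).astype(np.uint8)
w=np.zeros_like(m);w[145:265,225:365]=m[145:265,225:365]
cs,_=cv2.findContours(w,0,2);c=max(cs,key=cv2.contourArea)
p=cv2.approxPolyDP(c,4,True)[:,0];print(p.tolist(),cv2.contourArea(c))
for q in p:print(q,ray(d,*q,.014).round(3),ray(d,*q,.054).round(3))
E
```

```text
[[272, 153], [242, 223], [312, 254], [344, 183]] 6001.0
[272 153] [0.707 0.005 0.014] [0.693 0.006 0.054]
[242 223] [0.517 0.066 0.014] [0.512 0.064 0.054]
[312 254] [ 0.455 -0.111  0.014] [ 0.453 -0.105  0.054]
[344 183] [ 0.641 -0.184  0.014] [ 0.63  -0.175  0.054]
```

View pics/crop1.png

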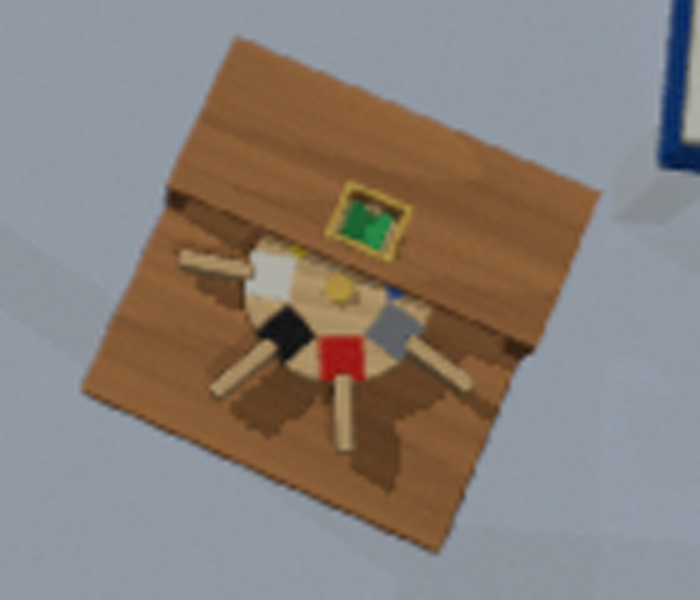

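The crop confirms green in the window at crop (370,225). The knob is at (341,290), the front tabs are at (215,390) and (344,450), and all four corners are crisp. Next I'll work out the pose.

```bash
python3 - <<'E'
from h import *
d=get('top')
P=lambda x,y,z:ray(d,224.6+x/5,144.6+y/5,z)
fl,fr,rl,rr=P(84,390,.014),P(438,550,.014),P(237,38,.054),P(600,192,.054)
print(fl.round(4),fr.round(4),rl.round(4),rr.round(4),[np.linalg.norm(a[:2]-b[:2]).round(4) for a,b in((fl,fr),(rl,rr),(fl,rl),(fr,rr))])
u=(rl+rr-fl-fr)[:2];v=(fl-fr+rl-rr)[:2];y1=np.arctan2(u[1],u[0]);y2=np.arctan2(-v[0],v[1]);yaw=(y1+y2)/2
c=(fl+fr+rl+rr)[:2]/4;print('c',c,y1,y2)
print('knob',P(341,290,.046),'win-34',P(370,220,.054)[:2]-.034*np.array([np.cos(yaw),np.sin(yaw)]))
for t in((344,447),(215,388),(470,385),(182,258)):
    p=P(*t,.044)[:2]-c;print('tab r,ang rel front',np.linalg.norm(p).round(4),np.degrees(np.arctan2(p[1],p[0])-yaw)%360-180)
X=np.array([np.cos(yaw),np.sin(yaw)]);g=c-.070*X;print('gap',g)
s=ctrl.get_state();M=R.from_rotvec(s['tool_rot']).as_matrix()
D=np.array([*g,.15])-s['position'];print('tool shift cm',(M.T@D*100).round(2))
ty=M[:2,1];print('yaw turn world',(yaw-np.arctan2(ty[1],ty[0])))
E
```

```text
[0.518 0.068 0.014] [ 0.4541 -0.1119  0.014 ] [0.695 0.006 0.054] [ 0.6306 -0.1765  0.054 ] [np.float64(0.191), np.float64(0.1935), np.float64(0.1875), np.float64(0.188)]
c [ 0.57443489 -0.05360262] -0.3437294015663665 -0.34031548769060277
knob [ 0.57304026 -0.05405295  0.046     ] win-34 [ 0.57524304 -0.05393583]
tab r,ang rel front 0.0776 24.493524593965986
tab r,ang rel front 0.0787 -26.921623460360166
tab r,ang rel front 0.078 76.6287030325148
tab r,ang rel front 0.0785 -76.61804499757694
gap [ 0.50848941 -0.03012511]
tool shift cm [ 47.75 -47.21   7.24]
yaw turn world 0.9320476630718956
```

Emit:
{"fn": "jog_arm", "kwargs": {
  "rows": "3 -3 0 0 0 0 1;3.4 -3.4 0 0 0 0 1;3.4 -3.4 0 0 0 0 1;3.4 -3.4 0 0 0 0 1;3.4 -3.4 0 0 0 0 1",
  "force": 20
}}

```text
time: 0.82
position: [0.3009, -0.4127, 0.2225]
tool_rot: [3.107, 0.465, -0.0]
ft_force: [0.2, -0.9, 0.2]
grip_width: 0.515
grip_force: 0.0
```

Emit:
{"fn": "jog_arm", "kwargs": {
  "rows": "3.4 -3.4 0 0 0 0 1;3.4 -3.4 0 0 0 0 1;3.4 -3.4 0 0 0 0 1;3.4 -3.4 0 0 0 0 1;3.4 -3.4 0 0 0 0 1"
}}

```text
time: 1.45
position: [0.4136, -0.2005, 0.2226]
tool_rot: [3.107, 0.464, 0.0]
ft_force: [1.0, -0.5, 0.5]
grip_width: 0.018
grip_force: 0.0
```

Emit:
{"fn": "jog_arm", "kwargs": {
  "rows": "0 0 0 0 0 -0.18 1;0 0 0 0 0 -0.18 1;0 0 0 0 0 -0.18 1;0 0 0 0 0 -0.18 1;0 0 0 0 0 -0.18 1"
}}

```text
time: 2.08
position: [0.413, -0.2019, 0.2225]
tool_rot: [-2.59, -1.778, 0.0]
ft_force: [0.3, -0.0, -1.1]
grip_width: 0.006
grip_force: 0.0
```

```bash
cat >> h.py <<'E'
def goal(alpha,r,z,c=(.5744,-.0536),yaw=-.342):
    s=ctrl.get_state();M=R.from_rotvec(s['tool_rot']).as_matrix();a=yaw+alpha
    g=np.array([*(np.array(c)-r*np.array([np.cos(a),np.sin(a)])),z])
    G=np.column_stack([[-np.sin(a)*-1*-1,np.cos(a),0],[np.cos(a),np.sin(a),0],[0,0,-1.]]) # x = y cross z
    G[:,0]=np.cross(G[:,1],G[:,2])
    print('t',s['time'],'pos',s['position'].round(4),'F',s['ft_force'].round(1),'w',round(float(s['grip_width']),3),'j7',s['joint_positions'][6].round(2))
    print('shift cm',(M.T@(g-s['position'])*100).round(2),'rot',R.from_matrix(M.T@G).as_rotvec().round(3))
E
python3 -c "
from h import *
goal(0,.07,.10)"
```

```text
t 2.075 pos [ 0.413  -0.2019  0.2225] F [ 0.3 -0.  -1.1] w 0.006 j7 0.06
shift cm [19.47  2.73 12.24] rot [-0.     0.    -0.026]
```

Emit:
{"fn": "jog_arm", "kwargs": {
  "rows": "4.8 0.7 0 0 0 -0.026 1;4.8 0.7 0 0 0 0 1;4.9 0.7 1 0 0 0 1;4.9 0.7 4 0 0 0 1;0 0 5 0 0 0 1"
}}

```text
time: 2.7
position: [0.5087, -0.0259, 0.1235]
tool_rot: [2.565, 1.811, 0.007]
ft_force: [-0.3, -0.2, -0.4]
grip_width: 0.003
grip_force: 0.0
```

```bash
python3 -c "
from h import *
goal(0,.07,.031)
get('wrist','w1.png');get('top','t2.png')"
```

```text
t 2.7 pos [ 0.5087 -0.0259  0.1235] F [-0.3 -0.2 -0.4] w 0.003 j7 -0.42
shift cm [-0.44  0.08  9.25] rot [ 0.004 -0.003  0.001]
```

View pics/w1.png

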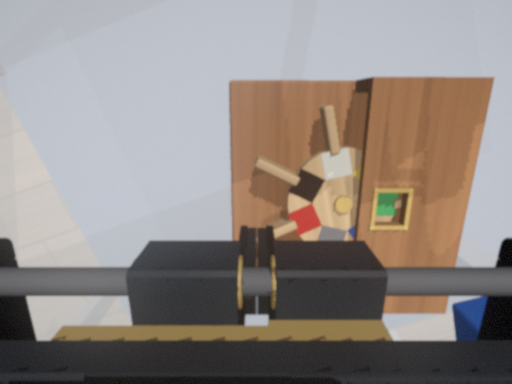

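The wrist view shows the closed fingers in front of the wheel, between the black tab (280,170) and the red tab (285,228), and green is still in the window at (388,205). Next I'll lower into the gap.

Emit:
{"fn": "jog_arm", "kwargs": {
  "rows": "-0.3 0 2 0 0 0 1;0 0 2 0 0 0 1;0 0 2 0 0 0 1;0 0 0 0 0 0 1"
}}

```text
time: 3.3
position: [0.5048, -0.0344, 0.0636]
tool_rot: [-2.573, -1.801, 0.002]
ft_force: [-1.0, -0.3, 0.4]
grip_width: 0.005
grip_force: 0.0
```

```bash
python3 -c "
from h import *
goal(0,.07,.031)"
```

```text
t 3.3 pos [ 0.5048 -0.0344  0.0636] F [-1.  -0.3  0.4] w 0.005 j7 -0.46
shift cm [0.53 0.2  3.26] rot [-0.001  0.001 -0.008]
```

Emit:
{"fn": "jog_arm", "kwargs": {
  "rows": "0.5 0.2 1 0 0 0 1;0 0 1.2 0 0 0 1;0 0 1 0 0 0 1;0 0 0 0 0 0 1"
}}

```text
time: 3.8
position: [0.5079, -0.0293, 0.0302]
tool_rot: [-2.571, -1.803, 0.002]
ft_force: [-0.5, 0.1, -0.3]
grip_width: 0.003
grip_force: 0.0
```

```bash
python3 -c "
from h import *
goal(0,.07,.031);goal(.785,.07,.031)"
```

```text
t 3.8 pos [ 0.5079 -0.0293  0.0302] F [-0.5  0.1 -0.3] w 0.003 j7 -0.5
shift cm [-0.05  0.08 -0.08] rot [-0.002  0.    -0.006]
t 3.8 pos [ 0.5079 -0.0293  0.0302] F [-0.5  0.1 -0.3] w 0.003 j7 -0.5
shift cm [-4.99  2.16 -0.08] rot [-0.002 -0.001 -0.791]
```

Emit:
{"fn": "jog_arm", "kwargs": {
  "rows": "-0.7 0.03 0 0 0 -0.1 1;-0.7 0.03 0 0 0 -0.1 1;-0.7 0.03 0 0 0 -0.1 1;-0.7 0.03 0 0 0 -0.1 1;-0.7 0.03 0 0 0 -0.1 1"
}}

```text
time: 4.42
position: [0.5051, -0.0633, 0.0314]
tool_rot: [-2.041, -2.387, -0.001]
ft_force: [-0.6, 1.6, 0.7]
grip_width: 0.005
grip_force: 0.7
```

Emit:
{"fn": "jog_arm", "kwargs": {
  "rows": "-0.35 0.01 0 0 0 -0.05 1;-0.35 0.01 0 0 0 -0.05 1;0 0 0 0 0 0 1;0 0 0 0 0 0 1"
}}

```text
time: 4.92
position: [0.5067, -0.0707, 0.0314]
tool_rot: [1.926, 2.482, -0.0]
ft_force: [-0.1, 0.8, 0.3]
grip_width: 0.003
grip_force: 0.1
```

```bash
python3 -c "
from h import *
goal(.6,.07,.031)
get('top')
d=get('top','t3.png');c=d['img'][145:265,225:365]
cv2.imwrite('pics/crop3.png',cv2.resize(c,None,fx=5,fy=5))"
```

```text
t 4.925 pos [ 0.5067 -0.0707  0.0314] F [-0.1  0.8  0.3] w 0.003 j7 0.16
shift cm [-0.08 -0.01  0.04] rot [ 0.     0.    -0.007]
```

View pics/crop3.png

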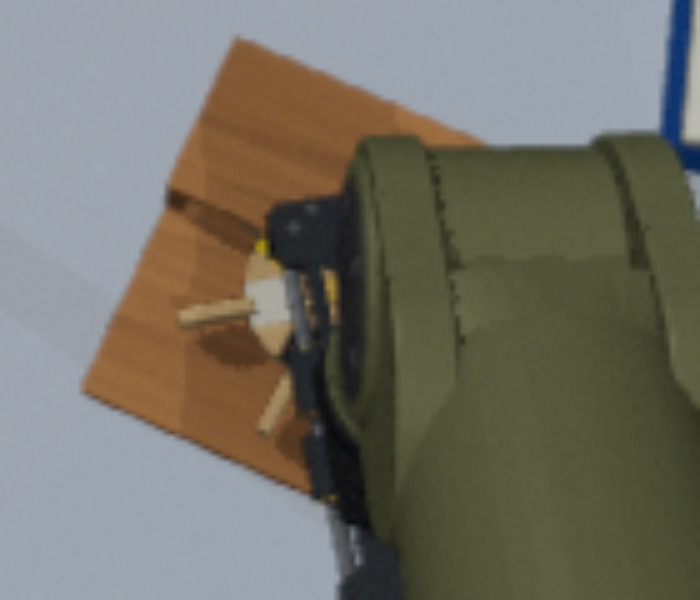

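The wheel has turned about 20° (white tab at (180,320), black tab at (265,432)), and the calendar corners haven't moved. I'll continue slowly past the half step.

Emit:
{"fn": "jog_arm", "kwargs": {
  "rows": "-0.35 0.01 0 0 0 -0.05 1;-0.3 0.01 0 0 0 -0.04 1;0 0 0 0 0 0 1"
}}

```text
time: 5.4
position: [0.5087, -0.0771, 0.0313]
tool_rot: [1.812, 2.566, -0.0]
ft_force: [0.3, 0.0, 0.2]
grip_width: 0.005
grip_force: 0.0
```

Emit:
{"fn": "jog_arm", "kwargs": {
  "rows": "-0.25 0.01 0 0 0 -0.03 1;-0.25 0.01 0 0 0 -0.03 1;0 0 0 0 0 0 1;0 0 0 0 0 0 1"
}}

```text
time: 5.9
position: [0.5105, -0.0815, 0.0312]
tool_rot: [-1.733, -2.62, 0.0]
ft_force: [-0.1, -0.1, 0.1]
grip_width: 0.003
grip_force: 0.0
```

```bash
cat >> h.py <<'E'
def tabs(c=(.5744,-.0536),yaw=-.342):
    'colour fields seen from top: angle relative to front (deg, + toward -y)'
    d=get('top');h=cv2.cvtColor(d['img'],cv2.COLOR_BGR2HSV).astype(int);H,S,V=h[...,0],h[...,1],h[...,2]
    yy,xx=np.mgrid[:384,:512];u,v=proj(d,[*c,.04]);near=np.hypot(xx-u,yy-v)<26
    for n,m,z in(('red',((H<6)|(H>174))&(S>180)&(V>120),.04),('white',(S<60)&(V>170),.04),('yellow',(H>22)&(H<32)&(S>180)&(V>100),.04),('green',(H>50)&(H<75)&(S>150),.04),('blue',(H>100)&(H<125)&(S>150),.04)):
        m=m&near
        if m.sum()>3:
            p=ray(d,xx[m].mean(),yy[m].mean(),z)[:2]-c
            print(n,m.sum(),'r',np.linalg.norm(p).round(3),'ang',((np.degrees(np.arctan2(p[1],p[0])-yaw)+180+180)%360-180).round(1))
    return d
E
python3 -c "
from h import *
goal(.75,.07,.031);tabs()"
```

```text
t 5.9 pos [ 0.5105 -0.0815  0.0312] F [-0.1 -0.1  0.1] w 0.003 j7 0.32
shift cm [ 0.03 -0.03  0.02] rot [-0.    -0.    -0.006]
white 5 r 0.032 ang -23.0
yellow 52 r 0.036 ang -73.4
```

The wheel snapped to click 3: yellow is at -73° and white at about -25°. Next I'll lift, swing back and lower again.

Emit:
{"fn": "jog_arm", "kwargs": {
  "rows": "0 0 -2 0 0 0 1;0 0 -2 0 0 0 1;1.05 0.08 0 0 0 0.15 1;1.05 0.08 0 0 0 0.15 1;1.05 0.08 0 0 0 0.15 1"
}}

```text
time: 6.58
position: [0.5058, -0.0505, 0.0731]
tool_rot: [2.278, 2.16, 0.001]
ft_force: [-0.3, -0.1, -0.6]
grip_width: 0.012
grip_force: 0.0
```

Emit:
{"fn": "jog_arm", "kwargs": {
  "rows": "1.05 0.08 0 0 0 0.15 1;1.05 0.08 0 0 0 0.15 1;0 0 0 0 0 0 1;0 0 0 0 0 0 1"
}}

```text
time: 7.08
position: [0.5095, -0.0306, 0.0721]
tool_rot: [2.569, 1.806, 0.0]
ft_force: [0.1, 0.1, -0.3]
grip_width: 0.002
grip_force: 0.0
```

```bash
python3 -c "
from h import *
goal(0,.07,.031);tabs()"
```

```text
t 7.075 pos [ 0.5095 -0.0306  0.0721] F [ 0.1  0.1 -0.3] w 0.002 j7 -0.46
shift cm [ 0.01 -0.12  4.11] rot [ 0.001  0.    -0.004]
```

Emit:
{"fn": "jog_arm", "kwargs": {
  "rows": "0 -0.1 1.5 0 0 0 1;0 0 1.4 0 0 0 1;0 0 1.2 0 0 0 1;0 0 0 0 0 0 1"
}}

```text
time: 7.62
position: [0.507, -0.0296, 0.0287]
tool_rot: [-2.57, -1.802, 0.003]
ft_force: [-1.1, 0.4, -0.5]
grip_width: 0.005
grip_force: 0.0
```

Emit:
{"fn": "jog_arm", "kwargs": {
  "rows": "-0.7 0.03 0 0 0 -0.1 1;-0.7 0.03 0 0 0 -0.1 1;-0.7 0.03 0 0 0 -0.1 1;-0.7 0.03 0 0 0 -0.1 1;-0.7 0.03 0 0 0 -0.1 1"
}}

```text
time: 8.25
position: [0.5047, -0.0636, 0.0305]
tool_rot: [-2.041, -2.388, -0.001]
ft_force: [-0.2, 1.5, -0.2]
grip_width: 0.005
grip_force: 0.7
```

Emit:
{"fn": "jog_arm", "kwargs": {
  "rows": "-0.35 0.01 0 0 0 -0.05 1;-0.35 0.01 0 0 0 -0.05 1;-0.35 0.01 0 0 0 -0.05 1;-0.3 0.01 0 0 0 -0.04 1;0 0 0 0 0 0 1"
}}

```text
time: 8.88
position: [0.5083, -0.0775, 0.0305]
tool_rot: [1.812, 2.566, 0.0]
ft_force: [0.4, 0.5, -0.7]
grip_width: 0.006
grip_force: 0.0
```

Emit:
{"fn": "jog_arm", "kwargs": {
  "rows": "-0.25 0.01 0 0 0 -0.03 1;-0.25 0.01 0 0 0 -0.03 1;0 0 0 0 0 0 1;0 0 0 0 0 0 1"
}}

```text
time: 9.38
position: [0.5099, -0.0819, 0.0302]
tool_rot: [-1.733, -2.62, 0.0]
ft_force: [-0.4, 0.0, -0.5]
grip_width: 0.007
grip_force: 0.0
```

```bash
python3 -c "
from h import *
goal(.75,.07,.031);d=tabs();h=get('wrist')['img'];c=d['img'][145:265,225:365]
cv2.imwrite('pics/c4.png',np.hstack([cv2.resize(c,(448,384)),h[:,160:500]]))"
```

```text
t 9.375 pos [ 0.5099 -0.0819  0.0302] F [-0.4  0.  -0.5] w 0.007 j7 0.31
shift cm [ 0.04  0.04 -0.08] rot [-0.    -0.    -0.006]
yellow 62 r 0.035 ang -27.6
green 44 r 0.035 ang -73.5
```

View pics/c4.png

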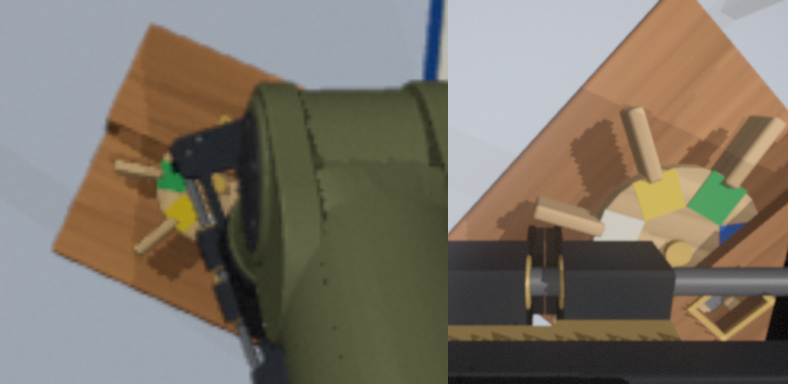

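Click 4 is reached: grey shows in the window (wrist panel at about (715,300)), with green at -77° and yellow at -26°. One more click is needed.

Emit:
{"fn": "jog_arm", "kwargs": {
  "rows": "0 0 -2 0 0 0 1;0 0 -2 0 0 0 1;1.05 0.08 0 0 0 0.15 1;1.05 0.08 0 0 0 0.15 1;1.05 0.08 0 0 0 0.15 1"
}}

```text
time: 10.1
position: [0.5052, -0.0509, 0.0721]
tool_rot: [2.278, 2.16, 0.001]
ft_force: [-0.6, -0.5, 0.4]
grip_width: 0.005
grip_force: 0.0
```

Emit:
{"fn": "jog_arm", "kwargs": {
  "rows": "1.05 0 0 0 0 0.15 1;1.05 0.05 0 0 0 0.15 1;0 0 0 0 0 0 1;0 0 0 0 0 0 1"
}}

```text
time: 10.6
position: [0.5078, -0.0309, 0.071]
tool_rot: [2.57, 1.806, 0.0]
ft_force: [-0.6, 0.2, -0.5]
grip_width: 0.008
grip_force: 0.0
```

```bash
python3 -c "
from h import *
goal(0,.07,.031);tabs()"
```

```text
t 10.6 pos [ 0.5078 -0.0309  0.071 ] F [-0.6  0.2 -0.5] w 0.008 j7 -0.47
shift cm [0.09 0.03 4.  ] rot [ 0.001  0.    -0.004]
```

Emit:
{"fn": "jog_arm", "kwargs": {
  "rows": "0.1 0 1.4 0 0 0 1;0 0 1.4 0 0 0 1;0 0 1.1 0 0 0 1;0 0 0 0 0 0 1"
}}

```text
time: 11.15
position: [0.5067, -0.0292, 0.0297]
tool_rot: [-2.57, -1.803, 0.003]
ft_force: [1.0, 0.1, -0.7]
grip_width: 0.003
grip_force: 0.0
```

Emit:
{"fn": "jog_arm", "kwargs": {
  "rows": "-0.7 0.03 0 0 0 -0.1 1;-0.7 0.03 0 0 0 -0.1 1;-0.7 0.03 0 0 0 -0.1 1;-0.7 0.03 0 0 0 -0.1 1;-0.7 0.03 0 0 0 -0.1 1"
}}

```text
time: 11.78
position: [0.5042, -0.0633, 0.0314]
tool_rot: [-2.041, -2.387, -0.001]
ft_force: [-0.9, 1.0, 0.5]
grip_width: 0.006
grip_force: 0.7
```

Emit:
{"fn": "jog_arm", "kwargs": {
  "rows": "-0.35 0.01 0 0 0 -0.05 1;-0.35 0.01 0 0 0 -0.05 1;-0.35 0.01 0 0 0 -0.05 1;-0.3 0.01 0 0 0 -0.04 1;0 0 0 0 0 0 1"
}}

```text
time: 12.4
position: [0.5079, -0.0772, 0.0315]
tool_rot: [1.812, 2.566, 0.0]
ft_force: [-0.5, 0.7, 0.7]
grip_width: 0.004
grip_force: 0.0
```

Emit:
{"fn": "jog_arm", "kwargs": {
  "rows": "-0.25 0.01 0 0 0 -0.03 1;-0.25 0.01 0 0 0 -0.03 1;0 0 0 0 0 0 1;0 0 0 0 0 0 1"
}}

```text
time: 12.9
position: [0.5095, -0.0816, 0.0312]
tool_rot: [-1.733, -2.62, 0.0]
ft_force: [-0.9, 0.0, 0.1]
grip_width: 0.006
grip_force: 0.0
```

```bash
python3 -c "
from h import *
goal(.75,.07,.031);tabs()"
```

```text
t 12.9 pos [ 0.5095 -0.0816  0.0312] F [-0.9  0.   0.1] w 0.006 j7 0.3
shift cm [-0.01  0.07  0.02] rot [-0.    -0.    -0.006]
green 52 r 0.034 ang -26.7
blue 47 r 0.035 ang -73.4
```

Green is at -26° and blue at -77°, so red is in the window. Next I'll draw clear and check.

Emit:
{"fn": "jog_arm", "kwargs": {
  "rows": "0 0 -3 0 0 0 1;0 0 -4 0 0 0 1;0 0 -4 0 0 0 1;0 -3 -4 0 0 0 1;0 -3 -2 0 0 0 1"
}}

```text
time: 13.58
position: [0.4547, -0.1049, 0.2033]
tool_rot: [1.73, 2.619, 0.001]
ft_force: [-0.8, -0.6, 0.2]
grip_width: 0.002
grip_force: 0.0
```

Emit:
{"fn": "jog_arm", "kwargs": {
  "rows": "-4 0 0 0 0 0 1;-4 0 0 0 0 0 1;-4 0 0 0 0 0 1;-4 0 0 0 0 0 1;0 0 0 0 0 0 1"
}}

```text
time: 14.2
position: [0.5167, -0.2557, 0.2003]
tool_rot: [-1.739, -2.616, -0.001]
ft_force: [0.1, -0.3, -1.0]
grip_width: 0.005
grip_force: 0.0
```

```bash
python3 -c "
from h import *
goal(0,.07,.031);d=tabs();cv2.imwrite('pics/end.png',d['img'])"
```

```text
t 14.2 pos [ 0.5167 -0.2557  0.2003] F [ 0.1 -0.3 -1. ] w 0.005 j7 0.68
shift cm [21.1   7.97 16.95] rot [-0.    -0.001  0.739]
red 41 r 0.035 ang 178.4
white 12 r 0.025 ang 69.3
yellow 75 r 0.034 ang 24.9
green 54 r 0.034 ang -25.8
blue 62 r 0.034 ang -76.6
```

View pics/end.png

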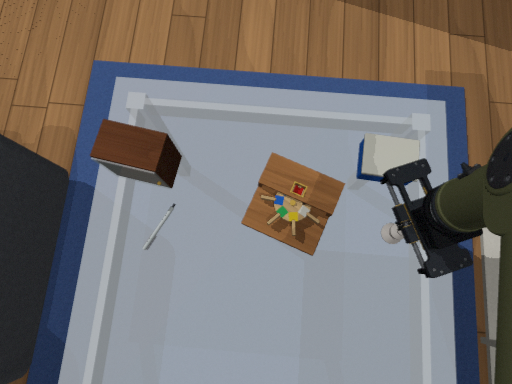

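Red is in the window at (299,189), nothing has moved, and the hand is clear at 0.20 m, above the 98 mm figurine.

```bash
python3 -c "
from h import *
print(ticket.close_job())"
```

```text
the job is handed in; nothing more can be done
None
```

I flicked the wheel three single clicks, from green through blue and grey to red; it now rests with red in the window, the calendar and the other things look unmoved in the final picture, the hand is clear, and the job is handed in.

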